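# Offer a link bar up to its clevis and hold it level for the pin

### The job

One of the bracket's two clevises already carries its link; the other is still empty, its pin drawn back. Lift the loose link bar by its balance point, keeping it level, lower its plain pivot end into the empty clevis with its head lying on the same side as the fitted link's, and finish still holding it there: level, resting on nothing, its pivot hole in line with the clevis holes so that a workmate can push the pin through. Leave everything else where it is.

Things in the scene. Friction and masses are not known exactly. Their poses are not given: they have to be found in the camera images.
- link: the loose link bar: bright steel square bar 20 x 20 x 235 mm along its own y, with a bolted cross block (head) 66 x 30 x 22 mm lying across the top of its -y end and a brass-bushed pivot hole across (along x) near its plain +y end. Lies flat, head up. About 0.75 kg (+-20 %). Origin: middle of the bar's underside
- link_balance (a point): the link bar's balance point, on the bar's centre line half-way up its 20 mm height, 30 mm from mid-length towards the head: 133 mm from the pivot hole, 58 mm from the near face of the head. Axes as link (y along the bar towards the pivot hole, z up when level)
- link_bore (a point): centre of the link bar's pivot hole (12 mm), half-way up the bar, 15 mm from its plain end; x runs along the hole. The brass bush makes the bar 24 mm wide here
- pivot_bracket: the fixture, fixed: grey base plate 230 x 84 x 10 mm with two equal open-topped steel clevises side by side, 140 mm apart along its own x. Links lie in the clevises along its y, heads on its +y side. Origin: underside centre, on the trolley top
- bore_1 (a point): centre of the pivot holes of the clevis on the -x side of the bracket, half-way between its two cheeks, 65 mm above the trolley top (49 mm above the clevis floor). Cheeks: 34 mm apart inside, 8 mm thick, 36 mm long, top 83 mm above the trolley. Axes as the bracket: x along the holes, y towards where the heads lie
- bore_2 (a point): centre of the pivot holes of the clevis on the +x side of the bracket, half-way between its two cheeks, 65 mm above the trolley top (49 mm above the clevis floor). Cheeks: 34 mm apart inside, 8 mm thick, 36 mm long, top 83 mm above the trolley. Axes as the bracket: x along the holes, y towards where the heads lie
- fitted_link: a second, equal link bar already fitted in one of the two clevises (either one), its pin pushed home, its head end drooped on to the trolley on the bracket's +y side; fixed. Origin: centre of that clevis's pivot holes; axes as the bracket
- free_pin: the 12 mm pivot pin of the empty clevis, drawn back: it stands out of that clevis's -x cheek (outermost 88 mm from the clevis centre) and leaves the space between the cheeks open; fixed. Origin: centre of that clevis's pivot holes
- channel: bystander, loose: bent channel bracket 58 x 120 x 31 mm, lying; origin at the centre of its underside
- bolt: bystander, loose: hexagon bolt 22 x 78 x 20 mm, lying; origin at the centre of its underside
- split_clamp: bystander, loose: split clamp block 76 x 80 x 56 mm; origin at the centre of its underside
- slide_block: bystander, loose: bronze slide block 87 x 58 x 22 mm; origin at the centre of its underside
- fork_bracket: bystander, loose: fork bracket with a wheel 60 x 82 x 97 mm, standing; origin at the centre of its underside
- grey_sleeve: bystander, loose: grey roller sleeve, 57 mm across, 70 mm high, standing; origin at the centre of its underside

How it is judged:
By the outcome, as a careful person would: the job done as asked, in the order asked, and still so for the second after the job is handed in, while the arm keeps its last pose, push and grip.
It also fails if it takes over 48 s, if anything falls off the work surface, if the arm or the gripper's body presses on something with over 40 N, if the wrist force passes 120 N, or if a joint passes its speed limit or range.

### The arm

A 6-joint arm with a two-finger parallel gripper is mounted at the origin on a cart in front of the work surface, level with it; the furniture and walls round the work are solid. World frame = base frame: x ahead of the robot, y to its left, z up, the work surface at z = 0. Lengths are in m, angles in rad, forces in N, time in s.
With the tool pointing down it reaches from about 0.275 to 0.85 m from the base axis. Payload 19 kg.
Tool frame: the origin (TCP) lies on the centre line of the jaws, within the pads' length; the fingertips stand 22 mm ahead of it and the grasp point (between the pads) lies 3 mm ahead of it; z points along the fingers, y is the direction in which the jaws open and shut (so a half turn about z gives the same grasp; the last joint's range is limited). The gripper opens to 85 mm and grips with 20 to 120 N. Pads are 22 mm wide; open, the fingers measure 114 mm over their backs; the gripper's body (76 mm by 85 mm) begins 54 mm behind the grasp point. The pads swing forward as they close: fully open they stand 13 mm farther back than shut.
Start: joints at [1.105, 0.15, 1.437, -0, 1.554, -0.134], TCP at [0.187, 0.544, 0.253] pointing down, gripper open.
Joint ranges: [-2.8, 2.8], [-0.68, 2.1], [0.12, 2.68], [-1.39, 4.53], [0.16, 2.79], [-2.81, 2.81]. Speed limits (rad/s): [1.89, 1.89, 2.22, 3.01, 3.01, 3.01].

### API

Orientations are given as a unit quaternion [w, x, y, z].
In Python, from cell import * gives the robot as it stands.
- The arm moves only by the tool drive_tool, never from a script. Its argument "steps" is a list of rows, each a list of 5 numbers: the shift along the world's x, y, z in mm, then the turn about the world's z in degrees, then the finger opening in mm, from 0 to 85.4. In form: [[tx, ty, tz, roll, claw], ...]. A call has 1 to 12 rows; each row is the pose to reach, as a shift and turn from the pose commanded when the call began; what a row does not reach only later rows make up. A row lasts 1/8 s, in which the tool goes at most 62.5 mm and 10.7 degrees, less where a joint would pass 70% of its speed; a pose out of reach is approached as far as the arm can. A call with a gripper value outside its range is refused whole. The fingers move at their own pace and stop on an object; "grip_force" is the grip in N (left out, the last holds). Time passes only in rows, so rows that repeat a pose let the fingers close. It gives the time, the measured TCP pose, the force and the opening at its end, in the units of the state.
- read_state(): the state, without advancing time (a new reading comes with each control period).
- read_camera(name): name is "side" or "top"; returns the picture (384x512x3 uint8, red, green, blue); there is no depth.
- camera_model(name): a dict with "fx", "fy", "cx", "cy" (pixels), "xyz" and "attitude" of the camera in the world. Camera axes: x right, y up, looking along -z (the intrinsics and any distortion apply to the point x, -y, -z); pixel columns grow to the right and rows downward; lengths in m; the calibration is good to about 2 mm. A picture is of the moment at which its call begins. camera_model takes no time and is no camera call.
- finish_job(): hands the job in, once; it reports no verdict.
Trained networks look in the newest picture that a camera, given by its name, has taken for a name from the list of things; names that differ only in an ending like _2 or _b are one class to them, and where a whole thing is asked for, a point or a joint stands for the part that bears it (a point fixed in the world has none). Each returns a list of dicts, best first, with "score" (0 to 1); they miss things now and then, are a little off and sometimes report something else, mostly with a low value. They report only what shows in the picture. A call takes as long as a camera call.
- search_frame(camera, target): "xyz" ([x, y, z] in m, in world coordinates, good to about 4 mm: the middle of the surface that is visible of it).
The state is a dict: "clock": time; "joints": joint angles; "qd": joint speeds; "joint_torque": joint torques, N m; "ee_pos": TCP position; "tool_rot": TCP orientation; "ft_force": force on the tool from outside, world axes, zero at the start; "ft_torque": the same for the moment, N m; "finger_gap": opening from 0.0 (shut) to 1.0 (fully open).
Only numpy, scipy, OpenCV 4.12 (cv2) and the standard library are available. Lean on these libraries where they do the work, as an engineer would, in place of code of your own. Each camera call takes 0.05 s, during which the arm holds its last target.

## Working session

There is one attempt and no reset: what is moved stays moved. The work goes in short steps, Python scripts to look and compute and a tool call to move; the robot and the scene stay as the last step left them, time stands still between calls to the robot, and variables do not carry over. Pictures are saved under pics/ and viewed, and the job is handed in when it is done.

Besides the shell and the picture viewer there is one more tool, called in YAML: its name, and indented under it one key for each argument. drive_tool: Moves the arm, as the interface text tells. Its arguments: {"type":"object","properties":{"steps":{"type":"array"},"grip_force":{"type":"number"}},"required":["steps"]}

```bash
mkdir -p pics; cat > h.py <<'E'
from cell import *
import numpy as np, cv2
from scipy.spatial.transform import Rotation as R
def rot(q): return R.from_quat([q[1],q[2],q[3],q[0]]).as_matrix()
def snap(n,f):
    im=np.array(read_camera(n)); cv2.imwrite('pics/'+f,im[:,:,::-1]); return im
def proj(n,p):
    m=camera_model(n); c=rot(m['attitude']).T@(np.asarray(p,float)-m['xyz'])
    return np.array([m['cx']+m['fx']*c[0]/-c[2], m['cy']+m['fy']*-c[1]/-c[2]])
def unproj(n,uv,z):
    m=camera_model(n); d=rot(m['attitude'])@np.array([(uv[0]-m['cx'])/m['fx'],-(uv[1]-m['cy'])/m['fy'],-1])
    o=np.array(m['xyz']); return o+d*(z-o[2])/d[2]
E
python3 - <<'E'
from h import *
for n in('top','side'):
    print(camera_model(n)); snap(n,n+'0.png')
    for t in('link','link_balance','link_bore','bore_1','free_pin','fitted_link','pivot_bracket'):
        if n=='side' and t in('link_balance','pivot_bracket'): continue
        print(n,t,[(np.round(d['xyz'],3).tolist(),round(d['score'],2)) for d in search_frame(n,t)])
print(read_state())
E
```

```text
{'fx': 361.1713549082175, 'fy': 361.1713549082175, 'cx': 251.9298107978545, 'cy': 191.69954715119167, 'xyz': array([ 0.35780229, -0.06504842,  1.25218831]), 'attitude': array([ 0.70657302,  0.04983262, -0.04438806, -0.70448632])}
top link []
top link_balance [([0.534, 0.224, 0.021], 0.65), ([0.558, 0.372, 0.026], 0.61)]
top link_bore [([0.536, 0.225, 0.016], 0.71)]
top bore_1 [([0.425, -0.369, 0.011], 0.65), ([0.411, 0.058, 0.014], 0.24)]
top free_pin [([0.472, 0.402, 0.04], 0.73), ([0.308, -0.394, 0.074], 0.65)]
top fitted_link [([0.483, -0.238, 0.048], 0.87), ([0.665, 0.282, 0.067], 0.59), ([0.424, -0.366, 0.012], 0.37)]
top pivot_bracket [([0.428, -0.367, 0.009], 0.59)]
{'fx': 441.2157203356365, 'fy': 441.2157203356365, 'cx': 251.90304118134995, 'cy': 191.92735954074143, 'xyz': array([0.53339682, 1.33287256, 0.81002801]), 'attitude': array([ 0.01058995, -0.00573022,  0.51340905,  0.85805954])}
side link [([0.53, 0.27, 0.019], 0.94)]
side link_bore [([0.528, 0.272, 0.022], 0.69)]
side bore_1 [([0.425, -0.361, 0.019], 0.86), ([0.53, 0.27, 0.019], 0.65)]
side free_pin []
side fitted_link [([0.521, -0.529, 0.05], 0.71), ([0.49, -0.21, 0.044], 0.68)]
{'clock': 0.7, 'joints': array([ 1.10500588e+00,  1.50511222e-01,  1.43740666e+00,  1.04292933e-05,
        1.55380520e+00, -1.34009533e-01]), 'qd': array([ 0.00082197,  0.00063956,  0.00020641, -0.00072417,  0.00145789,
       -0.00073379]), 'joint_torque': array([ 6.43767817e-04, -7.12643123e+01, -5.71007788e+01,  1.12068808e-04,
        1.00948357e-03, -3.30380306e-05]), 'ee_pos': array([0.18730029, 0.54360693, 0.25325685]), 'tool_rot': array([-2.42461744e-05,  1.65130716e-01,  9.86271688e-01, -6.07602741e-05]), 'ft_force': array([-0.63278487, -0.93938859, -0.40159359]), 'ft_torque': array([ 0.04333541, -0.03957963,  0.013178  ]), 'finger_gap': 1.000946332976862}
```

View pics/top0.png

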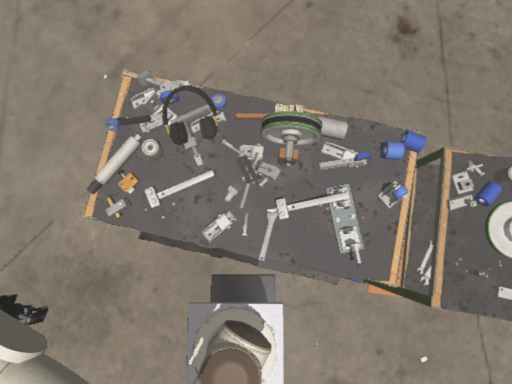

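View pics/side0.png

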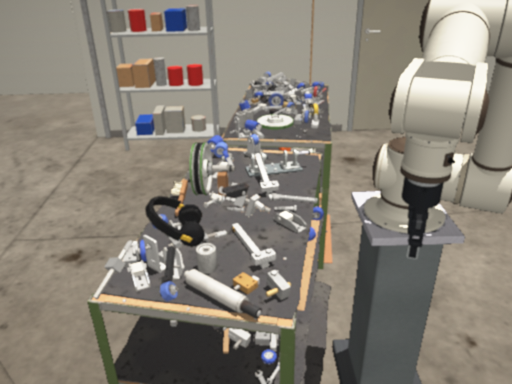

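```bash
python3 - <<'E'
from h import *
im=cv2.imread('pics/top0.png')
a=cv2.resize(im[160:220,130:230],None,fx=8,fy=8,interpolation=cv2.INTER_CUBIC)
b=cv2.resize(im[170:275,265:375],None,fx=7,fy=5.6,interpolation=cv2.INTER_CUBIC)
b=cv2.resize(im[175:275,265:375],None,fx=6,fy=6,interpolation=cv2.INTER_CUBIC)
cv2.imwrite('pics/a.png',a);cv2.imwrite('pics/b.png',b)
im=cv2.imread('pics/side0.png')
c=np.hstack([cv2.resize(im[215:275,225:285],None,fx=6.6,fy=6.6,interpolation=cv2.INTER_CUBIC),cv2.resize(im[140:200,245:305],None,fx=6.6,fy=6.6,interpolation=cv2.INTER_CUBIC)])
cv2.imwrite('pics/c.png',c)
E
```

```text
(no output)
```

View pics/a.png

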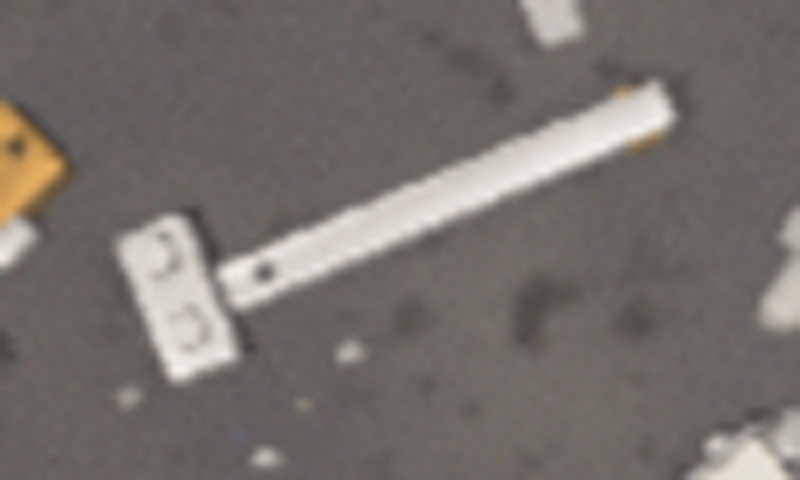

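View pics/b.png

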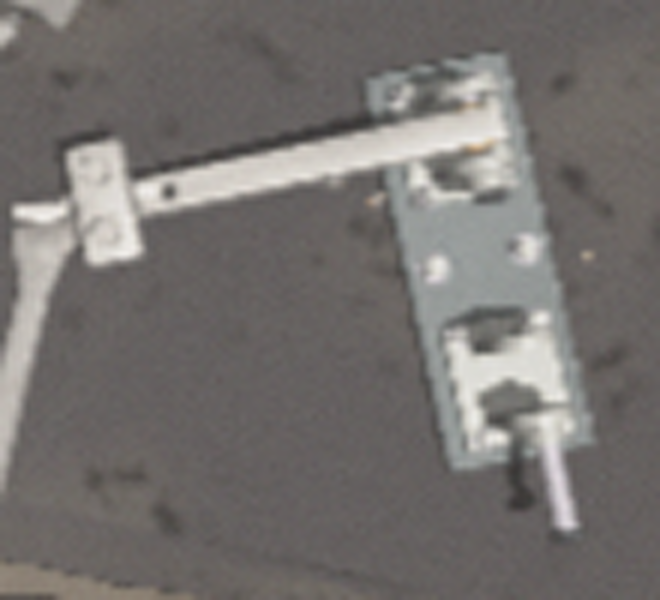

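View pics/c.png

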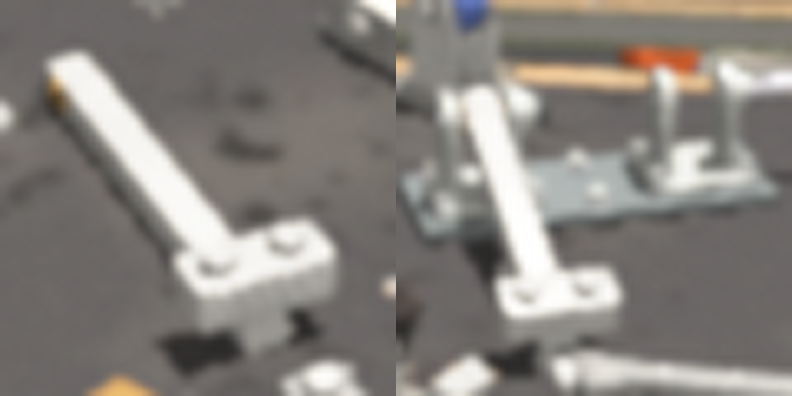

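```bash
cat > fit.py <<'E'
from h import *
from scipy.optimize import least_squares
def fit(name,pts,x0,zfree=False):
    # pts: list (cam, uv, local xyz)
    def f(p):
        c,s=np.cos(p[2]),np.sin(p[2]); r=[]
        for cam,uv,l in pts:
            w=[p[0]+c*l[0]-s*l[1],p[1]+s*l[0]+c*l[1],l[2]]
            r+=list(proj(cam,w)-uv)
        return np.array(r)
    o=least_squares(f,x0,loss='soft_l1'); print(name,np.round(o.x[:2]*1000,1),round(np.degrees(o.x[2]),2)); print(np.round(o.fun.reshape(-1,2),1).tolist())
    return o.x
def up(c,s,off): return (np.array(c)+.5)/s-.5+off
A=lambda u,v: up((u,v),8,(130,160))
B=lambda u,v: up((u,v),6,(265,175))
C=lambda u,v: up((u,v),6.6,(225,215))
D=lambda u,v: up((u-396,v),6.6,(245,140))
mm=1e-3
E
python3 - <<'E'
from fit import *
# link: world dir y_local: local +y to plain end
T='top';S='side'
pts=[(T,A(657,81),(.010,.1175,.02)),(T,A(678,118),(-.010,.1175,.02)),
(T,A(626,90),(.012,.1025,.016)),(T,A(645,147),(-.012,.1025,.016)),
(T,A(182,212),(.033,-.0875,.042)),(T,A(116,240),(.033,-.1175,.042)),(T,A(175,384),(-.033,-.1175,.042)),(T,A(241,355),(-.033,-.0875,.042)),
(S,C(48,66),(.010,.1175,.02)),(S,C(90,54),(-.010,.1175,.02)),
(S,C(177,262),(.033,-.0875,.042)),(S,C(310,218),(-.033,-.0875,.042)),(S,C(336,256),(-.033,-.1175,.042)),(S,C(200,302),(.033,-.1175,.042))]
for sel in (None,T,S):
    q=[p for p in pts if sel in(None,p[0])]
    # map: flipped x? try both yaw starts
    x=fit('link',q,[.53,.27,np.radians(-65-90)])
c,s=np.cos(x[2]),np.sin(x[2])
# bracket: corners (x along world x, y world y)
b=[(T,B(366,80),(.115,.042,.01)),(T,B(507,52),(.115,-.042,.01)),(T,B(595,440),(-.115,-.042,.01)),(T,B(454,471),(-.115,.042,.01)),
(T,B(568,530),(-.07-.088,0,.067)),
(S,D(425,240),(.115,.042,.01)),(S,D(780,190),(-.115,.042,.01)),(S,D(402,180),(.115,-.042,.01))]
for sel in (None,T):
    x=fit('br',[p for p in b if sel in(None,p[0])],[.42,-.37,0.2])
E
```

```text
link [566.3 193.9] -175.7
[[2.4, 9.9], [-0.6, -0.4], [2.1, 9.8], [-0.7, -4.1], [1.1, 3.4], [0.5, 0.6], [-7.5, -36.5], [-7.0, -33.5], [10.9, -2.0], [-1.4, 0.2], [3.8, -1.5], [-38.9, 6.7], [-42.3, 7.2], [1.2, -1.4]]
link [566.6 193.9] -175.56
[[2.4, 9.7], [-0.6, -0.6], [2.1, 9.7], [-0.7, -4.3], [1.1, 3.4], [0.5, 0.6], [-7.5, -36.5], [-7.0, -33.6]]
link [565.6 194.2] -176.08
[[11.3, -2.0], [-1.0, 0.2], [3.8, -1.4], [-38.9, 6.8], [-42.4, 7.2], [1.3, -1.3]]
br [ 436.3 -372.7] 11.13
[[-0.4, -0.8], [-0.3, -0.7], [0.3, 0.4], [-0.4, 0.0], [0.5, 1.6], [0.2, -1.2], [-0.3, 0.5], [-0.2, -0.4]]
br [ 436.5 -373. ] 10.96
[[-0.2, -0.9], [-0.1, -0.7], [0.3, 0.4], [-0.4, -0.1], [0.4, 1.6]]
```

```bash
python3 - <<'E'
from fit import *
T='top';S='side'
pts=[(T,A(657,81),(-.010,.1175,.02)),(T,A(678,118),(.010,.1175,.02)),
(T,A(626,90),(-.012,.1025,.016)),(T,A(645,147),(.012,.1025,.016)),
(T,A(182,212),(-.033,-.0875,.042)),(T,A(116,240),(-.033,-.1175,.042)),(T,A(175,384),(.033,-.1175,.042)),(T,A(241,355),(.033,-.0875,.042)),
(S,C(48,66),(-.010,.1175,.02)),(S,C(90,54),(.010,.1175,.02)),
(S,C(177,262),(-.033,-.0875,.042)),(S,C(310,218),(.033,-.0875,.042)),(S,C(336,256),(.033,-.1175,.042)),(S,C(200,302),(-.033,-.1175,.042))]
for sel in (None,T,S):
    q=[p for p in pts if sel in(None,p[0])]
    x=fit('link',q,[.53,.27,np.radians(-155)])
    c,s=np.cos(x[2]),np.sin(x[2]); print('bal',x[0]+.03*s,x[1]-.03*c,'bore',x[0]-s*.1025,x[1]+.1025*c)
st=read_state();Rm=rot(st['tool_rot']);print(np.round(Rm,3),st['ee_pos'])
yb=np.radians(11.1); print('bore1',.4363-.07*np.cos(yb),-.3727-.07*np.sin(yb))
for k in ('channel','bolt','grey_sleeve','slide_block','split_clamp','fork_bracket'):
    print(k,[(np.round(d['xyz'],3).tolist(),round(d['score'],2)) for d in search_frame('top',k)][:2])
E
```

```text
link [543.7 189. ] -156.38
[[-0.1, -0.0], [-0.6, 0.6], [-0.3, 0.3], [-0.1, -0.6], [0.2, -0.1], [0.2, -0.1], [-0.1, -0.3], [-0.1, -0.2], [0.4, -0.3], [-0.4, 0.1], [-0.3, -0.6], [-0.2, 0.2], [0.4, -0.1], [0.5, -1.1]]
bal 0.5316444797954998 0.21643890655466907 bore 0.5847336630202771 0.09503961238651494Traceback (most recent call last):
  File "<stdin>", line 10, in <module>
  File "fit.py", line 11, in fit
    o=least_squares(f,x0,loss='soft_l1'); print(name,np.round(o.x[:2]*1000,1),round(np.degrees(o.x[2]),2)); print(np.round(o.fun.reshape(-1,2),1).tolist())
    return func(*args, **kwargs)
    result = trf(vector_fun.fun, vector_fun.jac, x0, f0, J0, lb, ub, ftol, xtol,
                 gtol, max_nfev, x_scale, loss_function, tr_solver,
                 tr_options.copy(), verbose, callback=callback_wrapped)
    return trf_no_bounds(
        fun, jac, x0, f0, J0, ftol, xtol, gtol, max_nfev, x_scale,
        loss_function, tr_solver, tr_options, verbose, callback=callback)
    f_new = fun(x_new)
    self._update_fun()
    ~~~~~~~~~~~~~~~~^^
    self.f = self.fun_wrapped(xp_copy(self.x))
             ~~~~~~~~~~~~~~~~^^^^^^^^^^^^^^^^^
    return np.atleast_1d(self.fun(x))
                         ~~~~~~~~^^^
    return self.f(x, *self.args, **self.kwargs)
           ~~~~~~^^^^^^^^^^^^^^^^^^^^^^^^^^^^^^
  File "fit.py", line 9, in f
    r+=list(proj(cam,w)-uv)
            ~~~~^^^^^^^
  File "h.py", line 8, in proj
    m=camera_model(n); c=rot(m['attitude']).T@(np.asarray(p,float)-m['xyz'])
ValueError: time passes only in moves, steps and waits
```

```bash
sed -i 's/^def proj/_c={}\n_cm=camera_model\ndef camera_model(n):\n    if n not in _c: _c[n]=_cm(n)\n    return _c[n]\ndef proj/' h.py; python3 - <<'E'
from h import *
st=read_state();Rm=rot(st['tool_rot']);print(np.round(Rm,3),st['ee_pos'],st['clock'])
yb=np.radians(11.1); print('bore1',.4363-.07*np.cos(yb),-.3727-.07*np.sin(yb))
E
```

```text
[[-0.945  0.326 -0.   ]
 [ 0.326  0.945 -0.   ]
 [ 0.    -0.    -1.   ]] [0.18730029 0.54360693 0.25325685] 0.7
bore1 0.36760951352054283 -0.3861765376568135
```

drive_tool:
  steps:
    - [30,-28,0,-4,85]
    - [60,-56,0,-8,85]
    - [100,-93,0,-13,85]
    - [140,-132,0,-19,85]
    - [180,-170,0,-25,85]
    - [220,-208,-10,-31,85]
    - [260,-246,-30,-37,85]
    - [295,-280,-50,-42,85]
    - [320,-304,-70,-45,85]
    - [344.3,-327.2,-90,-47.4,85]
    - [344.3,-327.2,-100,-47.4,85]
    - [344.3,-327.2,-100,-47.4,85]
  grip_force: 70

```text
clock: 2.2
ee_pos: [0.5311, 0.2165, 0.1527]
tool_rot: [-0.001, 0.548, 0.837, -0.0]
ft_force: [0.4, -0.3, -0.2]
finger_gap: 0.999
```

```bash
python3 - <<'E'
from h import *
im=snap('side','s1.png');t=snap('top','t1.png')
cv2.imwrite('pics/z1.png',np.hstack([cv2.resize(im[150:290,190:310],None,fx=3.3,fy=3.3),cv2.resize(t[110:250,130:250],None,fx=3.3,fy=3.3)])[:,:,::-1])
E
```

```text
(no output)
```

View pics/z1.png

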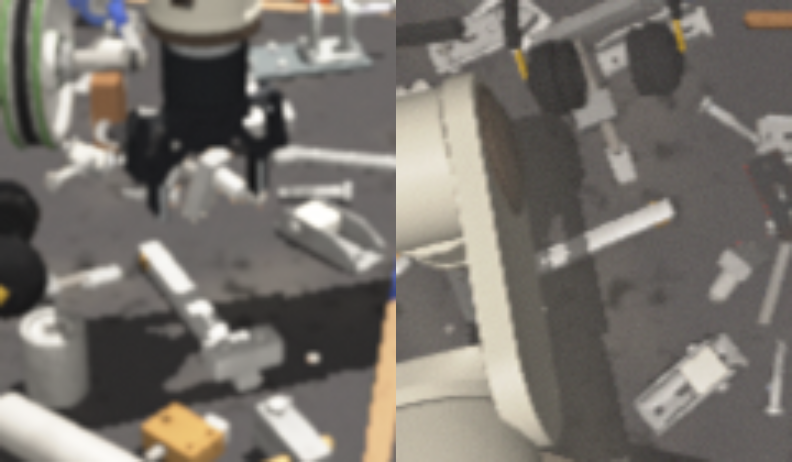

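The gripper stands over the bar with the jaws across it (bar at about (205,310) in the left crop). I see nothing in the way of the fingers.

drive_tool:
  steps:
    - [0,0,-30,0,85]
    - [0,0,-60,0,85]
    - [0,0,-90,0,85]
    - [0,0,-110,0,85]
    - [0,0,-120,0,85]
    - [0,0,-126,0,85]
    - [0,0,-127,0,85]
    - [0,0,-127,0,85]

```text
clock: 3.3
ee_pos: [0.5319, 0.2165, 0.0269]
tool_rot: [0.0, 0.548, 0.837, 0.0]
ft_force: [0.0, -0.5, -0.7]
finger_gap: 0.999
```

drive_tool:
  steps:
    - [0,0,0,0,50]
    - [0,0,0,0,35]
    - [0,0,0,0,25]
    - [0,0,0,0,10]
    - [0,0,0,0,10]
    - [0,0,0,0,10]
    - [0,0,0,0,10]
    - [0,0,0,0,10]
    - [0,0,0,0,10]

```text
clock: 4.42
ee_pos: [0.5319, 0.2165, 0.0266]
tool_rot: [0.0, 0.548, 0.837, 0.0]
ft_force: [0.2, 0.2, 5.7]
finger_gap: 0.215
```

drive_tool:
  steps:
    - [0,0,0,0,10]
    - [0,0,0,0,10]
    - [0,0,4,0,10]
    - [0,0,10,0,10]
    - [0,0,20,0,10]
    - [0,0,35,0,10]
    - [0,0,50,0,10]
    - [0,0,70,0,10]
    - [0,0,90,0,10]
    - [0,0,110,0,10]
    - [0,0,120,0,10]
    - [0,0,120,0,10]
  grip_force: 90

```text
clock: 5.92
ee_pos: [0.5318, 0.2165, 0.147]
tool_rot: [0.0, 0.548, 0.837, 0.0]
ft_force: [0.4, 0.2, -7.3]
finger_gap: 0.208
```

```bash
python3 - <<'E'
from h import *
s=read_state();print(s['ee_pos'],s['ft_force'],s['ft_torque'],s['finger_gap'],s['clock'])
im=snap('side','s2.png');t=snap('top','t2.png')
cv2.imwrite('pics/z2.png',np.hstack([cv2.resize(im[130:270,190:310],None,fx=3.3,fy=3.3),cv2.resize(t[110:250,130:250],None,fx=3.3,fy=3.3)])[:,:,::-1])
E
```

```text
[0.53180376 0.21645116 0.14698522] [ 0.36849881  0.24199043 -7.30284753] [ 0.01610259 -0.00018207  0.00149493] 0.20813990021680448 5.925
```

View pics/z2.png

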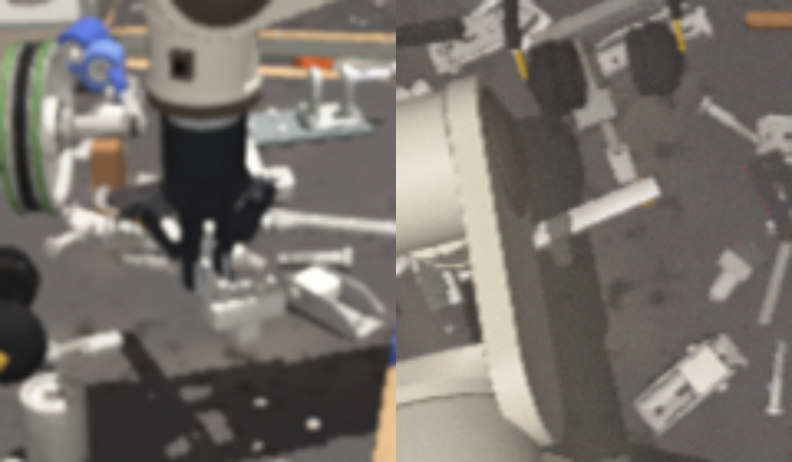

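drive_tool:
  steps:
    - [0,0,20,0,10]
    - [-5,-12,40,0,10]
    - [-16,-40,53,-1,10]
    - [-34,-84,53,-2,10]
    - [-54,-134,53,-3.5,10]
    - [-74,-184,53,-5,10]
    - [-94,-234,53,-6.5,10]
    - [-114,-284,53,-8,10]
    - [-134,-334,53,-9.5,10]
    - [-154,-384,53,-11,10]
    - [-172,-428,53,-12,10]
    - [-182,-453,53,-12.5,10]

```text
clock: 7.52
ee_pos: [0.3479, -0.2385, 0.1995]
tool_rot: [0.0, 0.636, 0.771, -0.0]
ft_force: [-0.4, 0.4, -8.3]
finger_gap: 0.206
```

drive_tool:
  steps:
    - [-5,-13,0,0,10]
    - [-7.6,-19.1,-10,0,10]
    - [-7.6,-19.1,-25,0,10]
    - [-7.6,-19.1,-40,0,10]
    - [-7.6,-19.1,-50,0,10]
    - [-7.6,-19.1,-50,0,10]
    - [-7.6,-19.1,-50,0,10]

```text
clock: 8.4
ee_pos: [0.3422, -0.2557, 0.1496]
tool_rot: [0.0, 0.635, 0.772, -0.0]
ft_force: [0.6, 0.0, -7.6]
finger_gap: 0.204
```

```bash
python3 - <<'E'
from h import *
s=read_state();print(s['ee_pos'],s['tool_rot'],s['ft_force'],s['ft_torque'],s['finger_gap'],s['clock'])
im=snap('side','s3.png');t=snap('top','t3.png')
cv2.imwrite('pics/z3s.png',cv2.resize(im[100:200,240:350],None,fx=6,fy=6,interpolation=cv2.INTER_CUBIC)[:,:,::-1])
cv2.imwrite('pics/z3t.png',cv2.resize(t[175:275,265:375],None,fx=6,fy=6,interpolation=cv2.INTER_CUBIC)[:,:,::-1])
E
```

```text
[ 0.34224127 -0.25573345  0.14962276] [ 2.19807749e-04  6.35362134e-01  7.72214286e-01 -8.41050075e-05] [ 0.61102246  0.00853818 -7.6128187 ] [-0.02524689  0.00266677 -0.03561996] 0.2044327416211725 8.4
```

View pics/z3s.png

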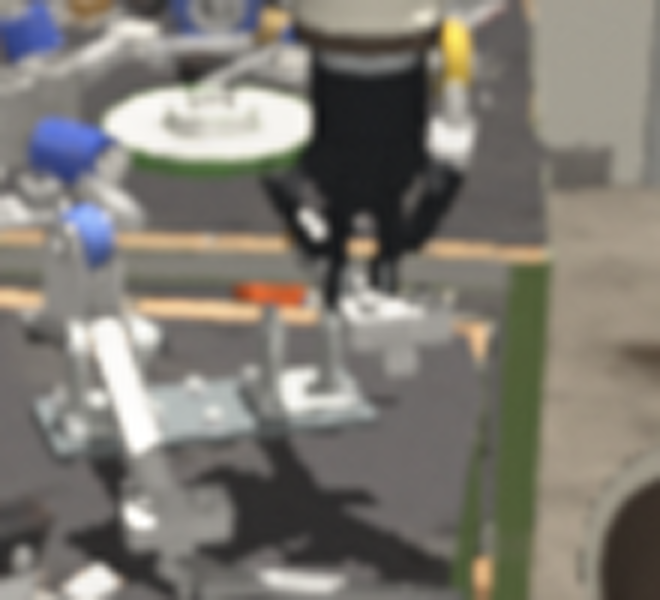

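View pics/z3t.png

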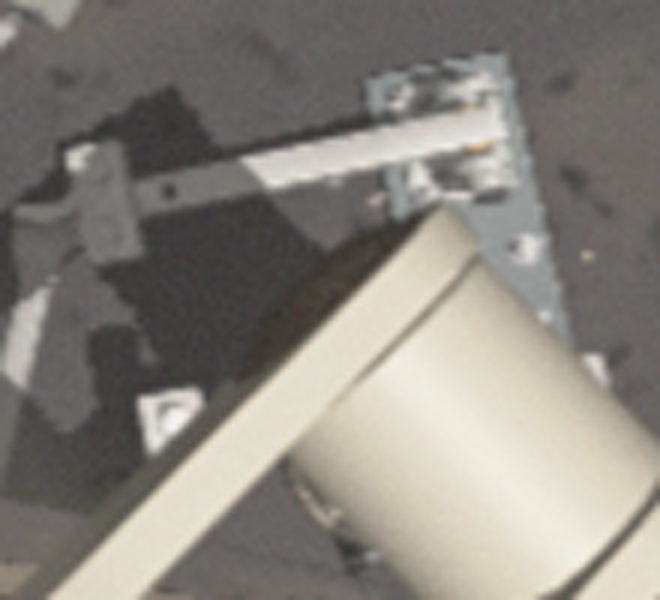

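```bash
cat > ov.py <<'E'
from h import *
def linkpts(x,y,yaw,zb,pitch=0):
    # returns wireframe segments in world; x,y balance point
    def box(c,h):
        c=np.array(c);h=np.array(h);v=[c+h*np.array([a,b,d]) for a in(-1,1) for b in(-1,1) for d in(-1,1)]
        return [(v[i],v[j]) for i in range(8) for j in range(i+1,8) if bin(i^j).count('1')==1]
    seg=box((0,.03,.0),(.01,.1175,.01))+box((0,-.0725,.021),(.033,.015,.011))
    Rz=R.from_euler('z',yaw,degrees=True)*R.from_euler('x',pitch,degrees=True)
    o=np.array([x,y,zb+.01]); return [(o+Rz.apply(a),o+Rz.apply(b)) for a,b in seg]
def brpts(x=.4363,y=-.3727,yaw=11.1):
    def box(c,h):
        c=np.array(c);h=np.array(h);v=[c+h*np.array([a,b,d]) for a in(-1,1) for b in(-1,1) for d in(-1,1)]
        return [(v[i],v[j]) for i in range(8) for j in range(i+1,8) if bin(i^j).count('1')==1]
    seg=box((0,0,.005),(.115,.042,.005))
    for cx in(-.07,.07):
        for s in(-1,1): seg+=box((cx+s*.021,0,.0495),(.004,.018,.0335))
    Rz=R.from_euler('z',yaw,degrees=True); o=np.array([x,y,0]); return [(o+Rz.apply(a),o+Rz.apply(b)) for a,b in seg]
def draw(im,cam,segs,roi,s,f,col=(255,0,0)):
    x0,y0,x1,y1=roi; b=cv2.resize(im[y0:y1,x0:x1],None,fx=s,fy=s,interpolation=cv2.INTER_CUBIC); raw=b.copy()
    for sg,col in segs:
        for p,q in sg:
            P=[tuple(int(round(k)) for k in ((proj(cam,w)-(x0,y0)+.5)*s-.5)) for w in(p,q)]
            cv2.line(b,P[0],P[1],col,1,cv2.LINE_AA)
    cv2.imwrite('pics/'+f,np.hstack([raw,b])[:,:,::-1])
E
python3 - <<'E'
from ov import *
im=cv2.imread('pics/s3.png')[:,:,::-1].copy()
L=linkpts(.3422,-.2557,-168.9,.123); Bk=brpts()
draw(im,'side',[(L,(255,0,0)),(Bk,(0,255,0))],(275,138,325,178),8,'o3.png')
t=cv2.imread('pics/top0.png')[:,:,::-1].copy()
draw(t,'top',[(Bk,(0,255,0))],(325,180,370,265),8,'o3b.png')
s=cv2.imread('pics/side0.png')[:,:,::-1].copy()
draw(s,'side',[(Bk,(0,255,0))],(243,140,308,180),6,'o3c.png')
E
```

```text
(no output)
```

View pics/o3.png

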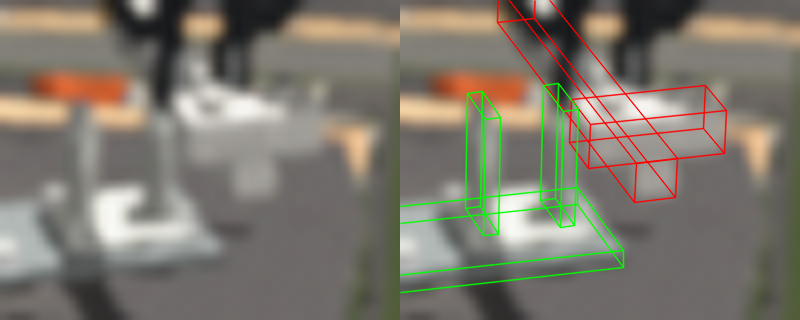

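View pics/o3b.png

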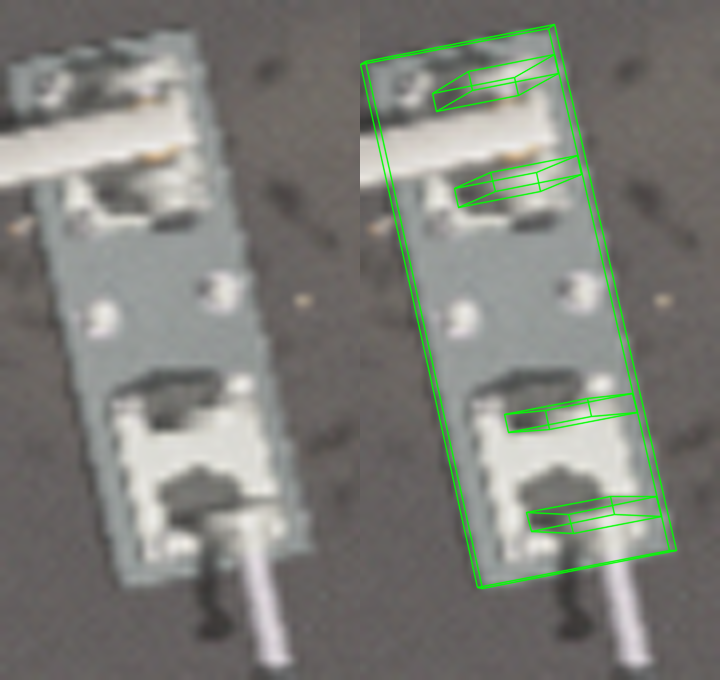

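View pics/o3c.png

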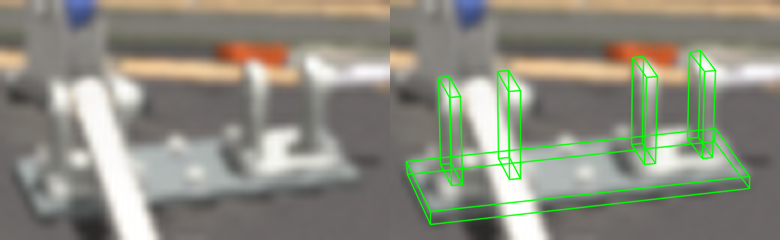

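```bash
python3 - <<'E'
from h import *
t=cv2.imread('pics/top0.png');s=cv2.imread('pics/side0.png')
def z(im,x0,y0,x1,y1,k,f):
    b=cv2.resize(im[y0:y1,x0:x1],None,fx=k,fy=k,interpolation=cv2.INTER_CUBIC)
    for i in range(x0,x1,5): cv2.line(b,(int((i-x0+.5)*k),0),(int((i-x0+.5)*k),4 if i%10 else 9),(0,0,255),1);cv2.putText(b,str(i),(int((i-x0+.5)*k),20),0,.35,(0,0,255)) if i%10==0 else 0
    for i in range(y0,y1,5): cv2.line(b,(0,int((i-y0+.5)*k)),(4 if i%10 else 9,int((i-y0+.5)*k)),(0,0,255),1);cv2.putText(b,str(i),(10,int((i-y0+.5)*k)),0,.35,(0,0,255)) if i%10==0 else 0
    cv2.imwrite('pics/'+f,b)
z(t,325,218,370,268,12,'za.png')
z(s,278,143,310,178,16,'zb.png')
z(t,320,180,362,222,14,'zc.png')
E
```

```text
(no output)
```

View pics/za.png

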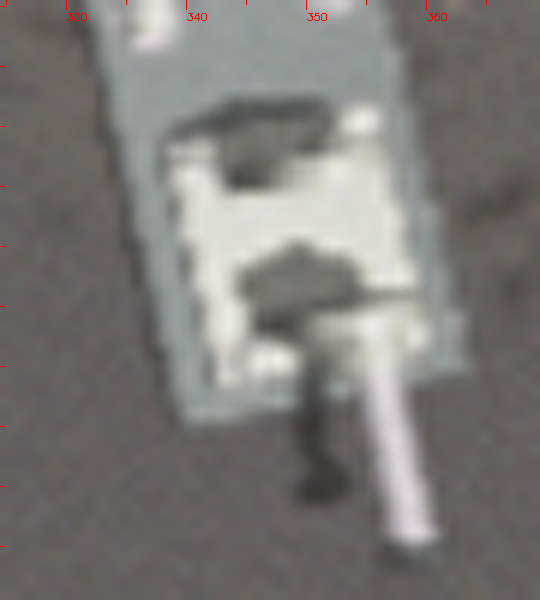

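View pics/zb.png

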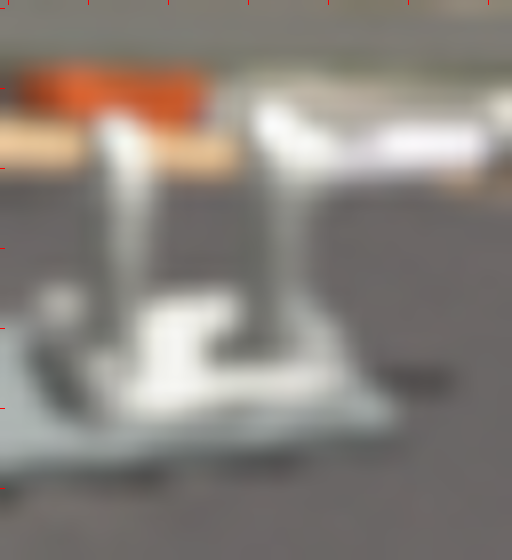

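View pics/zc.png

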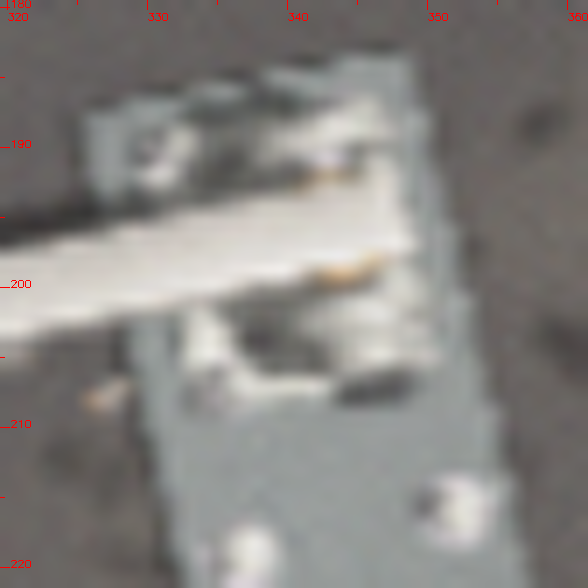

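```bash
python3 - <<'E'
from fit import *
T='top';S='side'
a=lambda u,v: np.array([325+u/12-.5,218+v/12-.5]); c=lambda u,v: np.array([320+u/14-.5,180+v/14-.5]); b=lambda u,v: np.array([278+u/16-.5,143+v/16-.5])
P=[(T,c(83,112),(.115,.042,.01)),(T,c(410,53),(.115,-.042,.01)),(T,a(187,425),(-.115,.042,.01)),(T,a(470,370),(-.115,-.042,.01))]
Q=[(T,a(411,543),(-.158,0,.069)),(T,c(336,226),(.07,0,.066))]
Sd=[(S,b(400,408),(-.115,.042,.01)),(S,D(425,240),(.115,.042,.01)),(S,D(400,180),(.115,-.042,.01)),
 (S,b(125,112),(-.07+.021,0,.083)),(S,b(275,102),(-.07-.021,0,.083))]
for n,p in(('plate',P),('PQ',P+Q),('all',P+Q+Sd),('side',Sd)):
    x=fit(n,p,[.436,-.373,.19]); print('bore1',np.round(1000*np.array([x[0]-.07*np.cos(x[2]),x[1]-.07*np.sin(x[2])]),1))
E
```

```text
plate [ 435.6 -372.8] 11.03
[[-0.2, -0.2], [0.1, -0.5], [-0.3, 0.4], [0.4, 0.3]]
bore1 [ 366.9 -386.1]
PQ [ 436.4 -372. ] 10.83
[[-0.3, -0.5], [-0.0, -0.7], [-0.6, 0.1], [0.0, 0.1], [0.7, 1.8], [0.2, -0.2]]
bore1 [ 367.6 -385.1]
all [ 436.3 -372.2] 11.08
[[-0.4, -0.4], [-0.1, -0.7], [-0.4, 0.2], [0.2, 0.0], [0.9, 1.8], [0.2, -0.2], [0.0, 0.9], [0.2, -1.2], [0.1, -0.4], [-0.3, 1.2], [-0.1, 0.9]]
bore1 [ 367.6 -385.6]
side [ 436.  -374.6] 13.52
[[0.0, 0.1], [0.9, -1.0], [0.0, -0.1], [-0.4, 0.8], [-0.3, 0.3]]
bore1 [ 368. -391.]
```

```bash
python3 - <<'E'
from ov import *
t=cv2.imread('pics/t2.png')[:,:,::-1].copy();s=cv2.imread('pics/s2.png')[:,:,::-1].copy()
L=linkpts(.5318,.21645,-156.4,.1204)
draw(t,'top',[(L,(255,0,0))],(170,155,216,195),8,'o4.png')
draw(s,'side',[(L,(255,0,0))],(235,190,285,240),8,'o5.png')
E
```

```text
(no output)
```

View pics/o4.png

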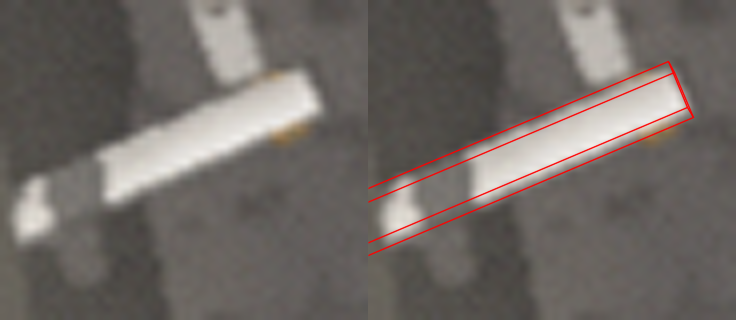

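View pics/o5.png

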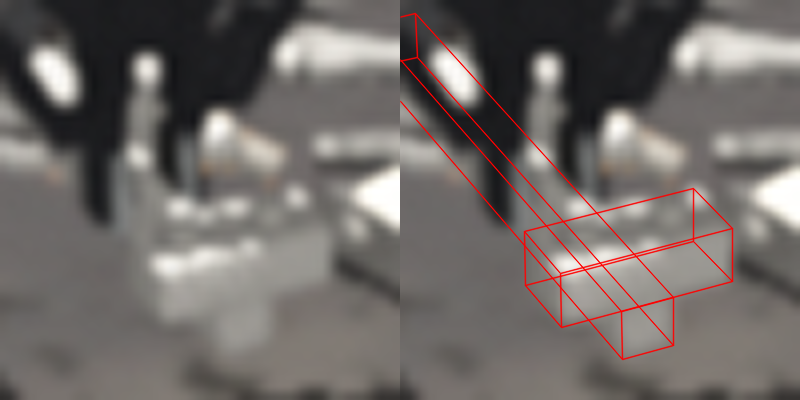

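drive_tool:
  steps:
    - [-0.3,0.5,-10,0,10]
    - [-0.3,0.5,-20,0,10]
    - [-0.3,0.5,-30,0,10]
    - [-0.3,0.5,-37,0,10]
    - [-0.3,0.5,-42,0,10]
    - [-0.3,0.5,-45,0,10]
    - [-0.3,0.5,-48,0,10]
    - [-0.3,0.5,-48,0,10]

```text
clock: 9.5
ee_pos: [0.3417, -0.2552, 0.1012]
tool_rot: [-0.0, 0.635, 0.772, -0.0]
ft_force: [-1.2, 0.0, -7.6]
finger_gap: 0.211
```

```bash
python3 - <<'E'
from ov import *
s=read_state();print(s['ee_pos'],s['tool_rot'],s['ft_force'],s['ft_torque'],s['finger_gap'],s['clock'])
im=snap('side','s4.png');t=snap('top','t4.png')
x,y,z=s['ee_pos']
L=linkpts(x,y,-168.9,z-.0266); Bk=brpts(.4362,-.3724,11.05)
draw(im,'side',[(L,(255,0,0)),(Bk,(0,255,0))],(275,138,325,188),8,'o6.png')
draw(t,'top',[(L,(255,0,0)),(Bk,(0,255,0))],(285,175,375,265),4.4,'o7.png')
E
```

```text
[ 0.34170314 -0.25517843  0.10119894] [-8.04587734e-05  6.35470763e-01  7.72124927e-01 -2.11298896e-05] [-1.21850873  0.01457225 -7.60688389] [-0.01290912  0.01377998 -0.02023085] 0.21111708653981867 9.5
```

View pics/o6.png

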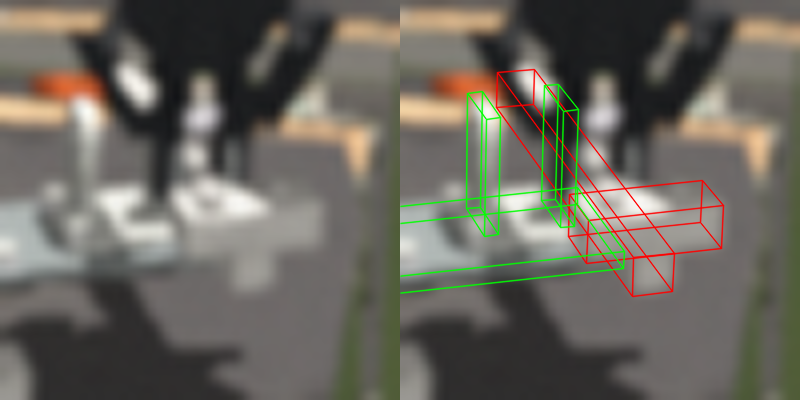

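View pics/o7.png

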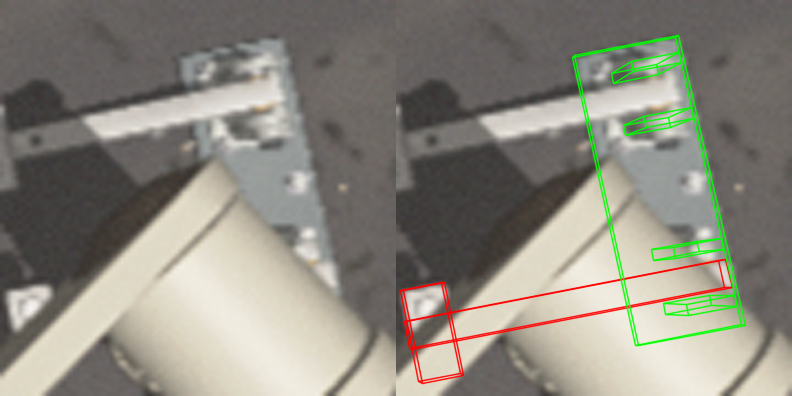

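drive_tool:
  steps:
    - [0,0,-5,0,10]
    - [0,0,-10,0,10]
    - [0,0,-14,0,10]
    - [0,0,-17,0,10]
    - [0,0,-19.5,0,10]
    - [0,0,-19.5,0,10]
    - [0,0,-19.5,0,10]
    - [0,0,-19.5,0,10]

```text
clock: 10.6
ee_pos: [0.3418, -0.2552, 0.0819]
tool_rot: [0.0, 0.635, 0.772, -0.0]
ft_force: [0.6, -0.3, -8.1]
finger_gap: 0.207
```

```bash
python3 - <<'E'
from ov import *
s=read_state();print(s['ee_pos'],s['tool_rot'],s['ft_force'],s['ft_torque'],s['finger_gap'],s['clock'])
im=snap('side','s5.png')
x,y,z=s['ee_pos']
L=linkpts(x,y,-168.9,z-.0266); Bk=brpts(.4362,-.3724,11.05)
draw(im,'side',[(L,(255,0,0)),(Bk,(0,255,0))],(275,138,325,188),8,'o8.png')
for c in('side','top'):
  for k in('link_bore','link'): print(c,k,[(np.round(d['xyz'],3).tolist(),round(d['score'],2)) for d in search_frame(c,k)])
E
```

```text
[ 0.3417696  -0.25523158  0.0818894 ] [ 8.34057788e-05  6.35472620e-01  7.72123397e-01 -4.18842120e-05] [ 0.59423255 -0.29194415 -8.08410443] [0.00058872 0.00179996 0.00234135] 0.20671604767292487 10.6
side link_bore [([0.332, -0.173, 0.09], 0.65), ([0.487, -0.209, 0.049], 0.25)]
side link []
top link_bore [([0.356, -0.18, 0.113], 0.42)]
top link []
```

View pics/o8.png

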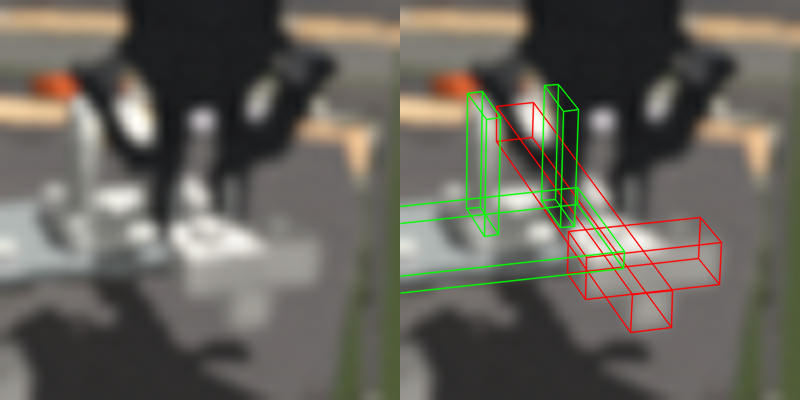

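No contact: the wrist reads about 8 N, which is the link's weight, with near-zero moment. The plain end is hidden here, so I can't confirm pitch. I'll lift clear and turn the bar so the side camera sees both ends.

drive_tool:
  steps:
    - [0,0,6,0,10]
    - [0,0,16,0,10]
    - [0,0,30,0,10]
    - [0,0,50,0,10]
    - [0,0,75,0,10]
    - [0,0,100,6,10]
    - [0,0,118,14,10]
    - [0,0,118,22,10]
    - [0,0,118,30,10]
    - [0,0,118,37,10]
    - [0,0,118,40,10]
    - [0,0,118,40,10]

```text
clock: 12.35
ee_pos: [0.3417, -0.2552, 0.2006]
tool_rot: [0.0, 0.333, 0.943, -0.0]
ft_force: [0.3, 0.8, -7.8]
finger_gap: 0.207
```

```bash
python3 - <<'E'
from ov import *
s=read_state();print(s['ee_pos'],s['tool_rot'],s['ft_force'],s['ft_torque'],s['finger_gap'],s['clock'])
im=snap('side','s6.png');t=snap('top','t6.png')
x,y,z=s['ee_pos']
L=linkpts(x,y,-128.9,z-.0266)
draw(im,'side',[(L,(255,0,0))],(255,110,320,170),6.1,'o9.png')
draw(t,'top',[(L,(255,0,0))],(285,160,375,250),4.4,'o10.png')
E
```

```text
[ 0.34171273 -0.25517737  0.20056513] [ 3.10832623e-04  3.33214315e-01  9.42851036e-01 -2.20344717e-04] [ 0.28119005  0.84752991 -7.84908505] [ 0.00157349  0.00257725 -0.00745882] 0.20745040173830473 12.35
```

View pics/o9.png

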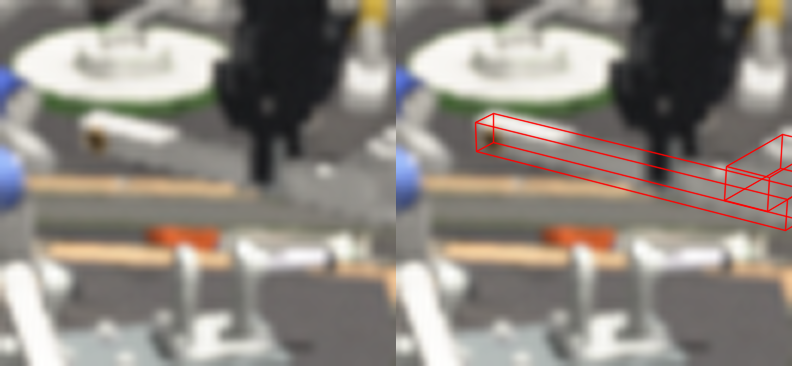

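View pics/o10.png

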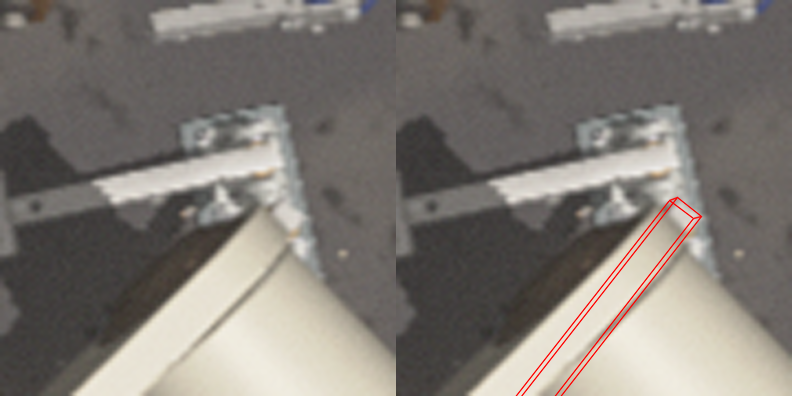

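```bash
python3 - <<'E'
from ov import *
im=cv2.imread('pics/s6.png')[:,:,::-1].copy()
for p,f in((0,'p0.png'),(2,'p2.png')):
  L=linkpts(.3417,-.2552,-128.9,.174,p)
  x0,y0,x1,y1=264,122,330,155;k=12
  draw(im,'side',[(L,(255,0,0))],(x0,y0,x1,y1),k,f); b=cv2.imread('pics/'+f); w=b.shape[1]//2
  cv2.imwrite('pics/'+f,np.vstack([b[:,:w],b[:,w:]])[:600])
E
```

```text
(no output)
```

View pics/p0.png

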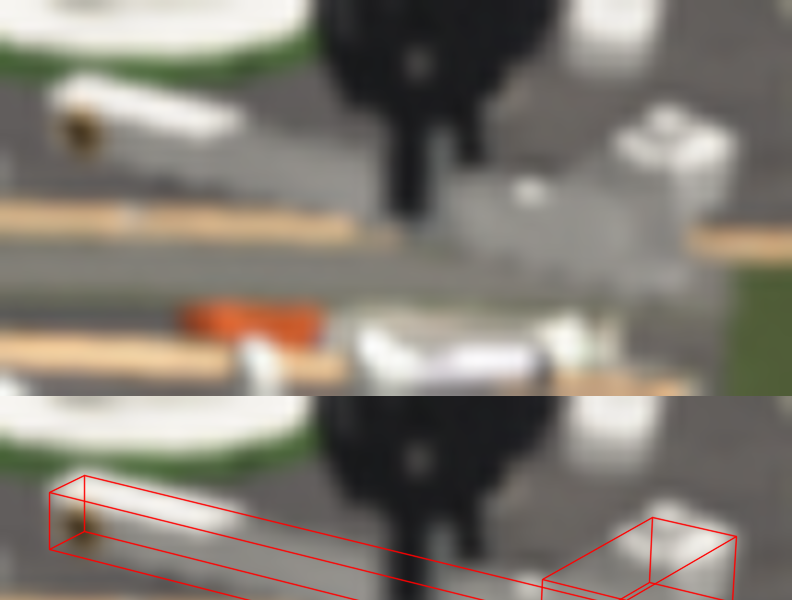

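View pics/p2.png

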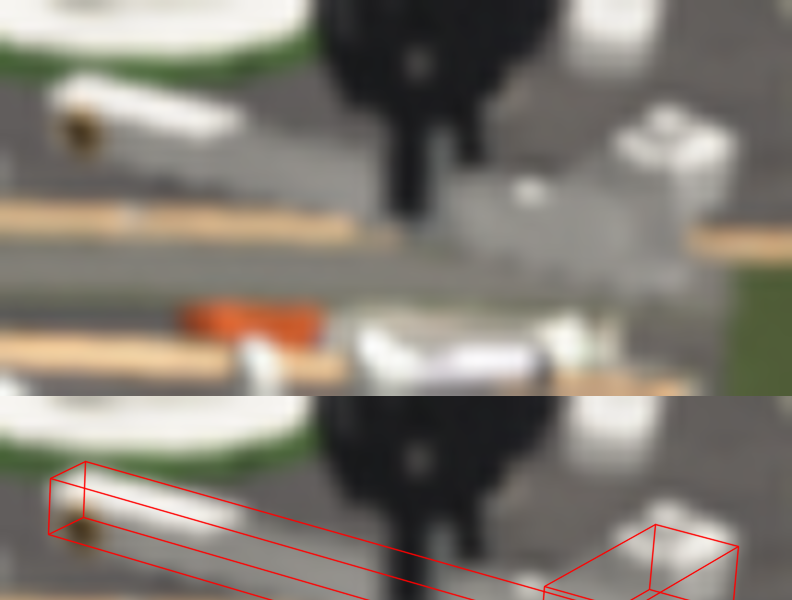

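Both ends line up with the level model to about 0.3 px: plain end at crop (52,92), head corner at crop (737,140). The bar is level and hasn't slipped, so I'll retrace the move back into the clevis.

drive_tool:
  steps:
    - [0,0,0,-8,10]
    - [0,0,0,-16,10]
    - [0,0,0,-24,10]
    - [0,0,0,-32,10]
    - [0,0,0,-38,10]
    - [0,0,0,-40,10]
    - [0,0,-10,-40,10]
    - [0,0,-25,-40,10]
    - [0,0,-40,-40,10]
    - [0,0,-55,-40,10]
    - [0,0,-60,-40,10]
    - [0,0,-60,-40,10]

```text
clock: 13.95
ee_pos: [0.3417, -0.2552, 0.1395]
tool_rot: [-0.0, 0.635, 0.772, 0.0]
ft_force: [0.2, -0.7, -7.8]
finger_gap: 0.209
```

drive_tool:
  steps:
    - [0,0,-8,0,10]
    - [0,0,-16,0,10]
    - [0,0,-24,0,10]
    - [0,0,-32,0,10]
    - [0,0,-40,0,10]
    - [0,0,-48,0,10]
    - [0,0,-54,0,10]
    - [0,0,-57,0,10]
    - [0,0,-58.5,0,10]
    - [0,0,-58.5,0,10]
    - [0,0,-58.5,0,10]
    - [0,0,-58.5,0,10]

```text
clock: 15.45
ee_pos: [0.3418, -0.2553, 0.0814]
tool_rot: [0.0, 0.635, 0.772, -0.0]
ft_force: [-0.3, -0.7, -7.5]
finger_gap: 0.204
```

```bash
python3 - <<'E'
from ov import *
s=read_state();print(s['ee_pos'],s['tool_rot'],s['ft_force'],s['ft_torque'],s['finger_gap'],s['clock'])
im=snap('side','s7.png')
x,y,z=s['ee_pos']
a=np.degrees(2*np.arctan2(s['tool_rot'][2],s['tool_rot'][1]))-90; print('jaw yaw',a)
b=np.radians(a); print('bore', x+.133*np.sin(b), y-.133*np.cos(b), z-.0166)
L=linkpts(x,y,-168.9,z-.0266); Bk=brpts(.4362,-.3724,11.05)
draw(im,'side',[(L,(255,0,0)),(Bk,(0,255,0))],(275,138,325,188),8,'o11.png')
E
```

```text
[ 0.34176829 -0.25526286  0.0814176 ] [ 1.12761794e-04  6.35481890e-01  7.72115763e-01 -5.67183221e-05] [-0.31339845 -0.65070233 -7.54516811] [-0.01184915 -0.03597742  0.04366543] 0.20365349770251145 15.45
jaw yaw 11.088530257233714
bore 0.36734758597492295 -0.3857799051409716 0.06481760322079828
```

View pics/o11.png

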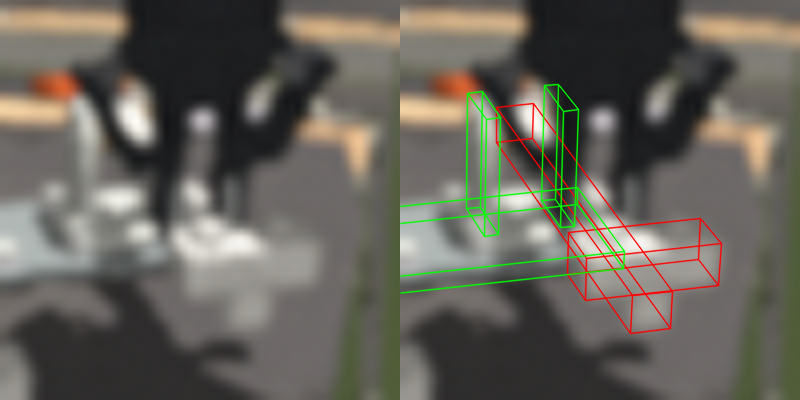

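```bash
python3 - <<'E'
from h import *
b=np.radians(11.05);o=np.array([.4362,-.3724])
for lx in(-.158,-.14,-.12):
  for ly in (0,.003):
    w=[o[0]+lx*np.cos(b)-ly*np.sin(b),o[1]+lx*np.sin(b)+ly*np.cos(b),.065]
    print(lx,ly,np.round((proj('top',w)-(325,218)+.5)*12,1))
t=cv2.imread('pics/top0.png').astype(int)
for r in range(250,264): print(r,t[r,350:364].mean(1).round().astype(int).tolist() if 0 else t[r,350:364].sum(1)//3)
E
```

```text
-0.158 0 [418.6 564.3]
-0.158 0.003 [407.7 566.5]
-0.14 0 [403.4 497.4]
-0.14 0.003 [392.5 499.6]
-0.12 0 [386.6 423.4]
-0.12 0.003 [375.7 425.6]
250 [ 84  83 126 153 139 161 209 214 163 114 100 100  97  98]
251 [ 78  73  96 112 104 147 199 215 165 106  95  96  98  99]
252 [ 67  62  83  92  93 138 191 211 176 115  96  97  98  96]
253 [ 57  61  82  96  98 125 179 211 191 130  97  95  96  99]
254 [ 62  64  84  95  97 115 167 213 206 149  98  97  97  95]
255 [ 63  63  83  99  96 103 147 202 209 159 105  94  96  97]
256 [ 77  60  66  86  94  96 147 194 213 168 111  96  96  97]
257 [ 78  62  61  68  90  98 137 188 215 180 117 100  98  96]
258 [ 63  58  60  63  82  95 123 179 213 199 146  98  96 105]
259 [ 64  60  63  77  92  97 107 160 208 211 156 104  98  97]
260 [ 90  90  89  97  96  94  94 149 199 207 164 108  98  99]
261 [ 98 101  98  97  99  96  96 146 196 213 175 113  95  96]
262 [ 96  98  98 100  99  96  98 134 183 210 192 134  94  95]
263 [ 96  97  98  97  98  99  90  86 115 140 124 102  90  95]
```

```bash
python3 -c "
from cell import *
print(finish_job())"
```

```text
the job is handed in; nothing more can be done
None
```

I gripped the loose link at its balance point, lifted it level and lowered its plain end into the empty clevis (`bore_1`). Its head lies on the same side as the fitted link's. I handed the job in at about 15.5 s with the gripper still holding it there.

- **Hole alignment:** the pivot hole is worked out to be at (367.3, -385.8, 64.8) mm. The clevis holes are estimated at about (367.4, -385.6, 65.0) mm. I expect the true error to be 1–2 mm, because the drawn-back pin pointed to about 1 mm further along the bracket's -y.
- **Resting on nothing:** the wrist carried only the link's weight, about 7.5 N down, with almost no turning moment.
- **Level:** I lifted the bar out once and turned it so the side camera could see both ends. They matched a level bar to about 0.3 px (roughly 1 mm), then I lowered it back the same way.

**What I could not fully confirm:**
- **View of the hole:** in the final pose, the arm and gripper hide the pivot end from both cameras. The hole alignment therefore rests on the arm's position, the measured grasp and the bracket fit.
- **Head position:** the head looked about 0.5–0.8 px higher in the side view than predicted. I put this down to calibration.
- **Detectors:** `search_frame` gave no usable reading of the held link, only misplaced, low-scored ones for its hole. I ignored them.

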